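Put up the shaving mirror: press-and-catch lid

ROBOT

A 6-joint arm with a two-finger parallel gripper is mounted at the origin on the work surface. World frame = base frame: x ahead of the robot, y to its left, z up, the work surface at z = 0. Lengths are in m, angles in rad, forces in N, time in s.
With the tool pointing down it reaches from about 0.275 to 0.875 m from the base axis. Payload 12.5 kg.
Tool frame: the origin (TCP) lies at the very end of the fingers, on their centre line; the grasp point (between the pads) lies 19 mm behind it; z points along the fingers, y is the line along which they close (so a half turn about z gives the same grasp; the last joint's range is limited). The gripper opens to 85 mm and grips with 20 to 120 N. Pads are 22 mm wide; open, the fingers measure 114 mm over their backs; the gripper's body (76 mm by 85 mm) begins 54 mm behind the grasp point. The pads swing forward as they close: fully open they stand 13 mm farther back than shut.
Start: joints at [-1.417, 0.351, 1.652, -0, 1.139, -0.085], TCP at [0.13, -0.534, 0.231] pointing down, gripper open.
Joint ranges: [-2.75, 2.75], [-0.79, 2.1], [0.01, 2.65], [-1.57, 4.71], [0.07, 3.14], [-2.87, 2.87]. Speed limits (rad/s): [2.22, 2.22, 2.79, 3.14, 3.14, 3.14].

INTERFACE

Orientations are given as a 3x3 rotation matrix whose columns are the frame's x, y, z axes.
In Python, from bench import manip gives the robot as it stands. Calls block until the motion is done:
- manip.move_ptp(position, orientation): joint-space move of the TCP to a pose.
- manip.move_l(position, attitude=None, max_speed=0.15): straight line of the TCP; attitude=None keeps the orientation; max_speed is the mean speed in m/s.
- manip.move_j(angles): joint-space move.
- manip.set_gripper(opening, effort=None): opening from 0.0 (shut) to 1.0 (fully open); effort is the grip in N (None keeps the last); returns when the fingers have stopped.
- manip.dwell(seconds).
- manip.inverse_kinematics(position, orientation): joint angles nearest the present ones, or None.
- manip.grab_frame(name): name is "side" or "top"; returns (picture, depth): 420x560x3 uint8, red, green, blue; 420x560 float32, m along the optical axis (not along the pixel's ray), 0 where there is no reading.
- manip.get_calibration(name): a dict with "camera_matrix" (3x3 intrinsics, pixels), "k1" (the pictures are not rectified: a ray, as slopes to the right and down, at radius r is drawn at 1 + k1 r^2 times it, then the intrinsics apply), "R" (3x3) and "t" (3): a world point X has camera coordinates R X + t. Camera axes: x right, y down, z forward; pixel columns grow to the right and rows downward; lengths in m; the calibration is good to about 2 mm. A picture is of the moment at which its call begins. get_calibration takes no time and is no camera call.
A pose or a line that the arm cannot do raises manip.Unreachable and nothing moves.
- manip.sign_off(): hands the job in; it is judged then, once.
Trained networks look in the newest picture that a camera, given by its name, has taken for a name from the list of things; names that differ only in an ending like _2 or _b are one class to them, and where a whole thing is asked for, a point or a joint stands for the part that bears it (a point fixed in the world has none). Each returns a list of dicts, best first, with "confidence" (0 to 1); they miss things now and then, are a little off and sometimes report something else, mostly with a low value. They report only what shows in the picture. A call takes as long as a camera call.
- manip.look_for(camera, name): "at" ([x, y, z] in m, in world coordinates, good to about 4 mm: the middle of the surface that is visible of it).
Readings, each from a call of its own:
- manip.current_time(): time.
- manip.current_qpos(): joint angles.
- manip.current_joint_vel(): joint speeds.
- manip.current_joint_torque(): joint torques, N m.
- manip.current_ee_pos(): TCP position.
- manip.current_tcp_rot(): TCP orientation.
- manip.current_force(): force on the tool from outside, world axes, zero at the start.
- manip.current_ft_torque(): the same for the moment, N m.
- manip.current_grip_width(): opening from 0.0 (shut) to 1.0 (fully open).
- manip.current_grip_force(): force on a finger pad.
Only numpy, scipy, OpenCV 4.12 (cv2) and the standard library are available. Lean on these libraries where they do the work, as an engineer would, in place of code of your own. Each camera call takes 0.05 s, during which the arm holds its last target. There are 200 camera calls.

TASK

On the tub ledge stand two steel boxes with push-to-open lids. Put up the shaving mirror, which is inside the lid of the longer box: press down the front edge of that lid until it clicks, then catch the lid with your fingers as it springs and let it rise gently against them, never swinging up free, until it stands fully open by itself. Leave the shorter box shut.

Things in the scene. Friction and masses are not known exactly. Their poses are not given: they have to be found in the camera images.
- long_lid (a joint): hinge angle of the longer box's lid, rad. 0 shut and latched; below 0 pressed in, to a stop at -0.034 (front edge 5 mm down); clicks free at about -0.021; going in takes about 5 N at the front edge, then comes the firm stop; 1.5 fully open, nearly upright. Once free its spring lifts it all the way, with 2 to 3.5 N at the edge; left alone it flies up at over 4 rad/s. It does not latch again.
- long_edge (a point): middle of the long lid's free front edge, on its top surface: 76 to 116 mm above the ledge when shut (the boxes' plinths differ in height), 148 mm from the hinge; moves with the lid. The lid is a plain steel plate 148 (deep) x 220 x 6 mm, mirror glass below, no grip. x points from edge to hinge, y along the edge, z out of the top surface.
- long_hinge (a point): middle of the long lid's hinge axis at the far rim of the longer box (steel, 150 mm deep, 220 mm left to right), 70 to 110 mm above the ledge, 6 mm below the shut lid's top; fixed. x points level from the box's front to its back, within 20 degrees of world x; y along the hinge; z up.
- short_lid (a joint): hinge angle (rad) of the lid of the shorter box: same steel, depth and latch, maybe another height of plinth, but only 130 mm left to right, on the other side of the ledge. 0 = shut; leave it shut.

How it is judged:
By the outcome, as a careful person would: the job done as asked, in the order asked, and still so for the second after the job is handed in, with the robot touching nothing.
It also fails if it takes over 40 s, if anything falls off the work surface, if the arm or the gripper's body presses on something with over 40 N, if the wrist force passes 120 N, or if a joint passes its speed limit or range.

## Working session

There is one attempt and no reset: what is moved stays moved. The work goes in short steps, each a Python script; the robot and the scene stay as the last script left them, time stands still between calls to the robot, and variables do not carry over. Pictures are saved under pics/ and viewed, at most 10 in all, crops included, and the job is handed in when it is done.

```bash
mkdir -p pics; ls; python3 - <<'E'
from bench import manip
import cv2,numpy as np
for c in("side","top"):
    p,d=manip.grab_frame(c); cv2.imwrite(f"pics/{c}0.png",p[:,:,::-1]); np.savez(f"{c}0.npz",p=p,d=d)
    for n in("long_edge","long_lid","short_lid","long_hinge"):
        try: print(c,n,[(np.round(r["at"],3),round(r["confidence"],2)) for r in manip.look_for(c,n)])
        except Exception as e: print(n,e)
    print({k:np.round(v,3).tolist() for k,v in manip.get_calibration(c).items()})
print(manip.current_time(),manip.current_tcp_rot())
E
```

```text
pics
side long_edge [(array([ 0.55 , -0.238,  0.08 ]), 0.69)]
side long_lid [(array([ 0.552, -0.235,  0.076]), 0.78)]
side short_lid [(array([0.467, 0.181, 0.108]), 0.97)]
side long_hinge [(array([ 0.551, -0.24 ,  0.079]), 0.67)]
{'camera_matrix': [[390.773, 0.0, 282.307], [0.0, 390.773, 214.361], [0.0, 0.0, 1.0]], 'k1': -0.061, 'R': [[0.941, -0.34, -0.006], [-0.27, -0.738, -0.618], [0.206, 0.583, -0.786]], 't': [-0.517, 0.21, 0.717]}
top long_edge [(array([ 0.553, -0.216,  0.079]), 0.79)]
top long_lid [(array([ 0.557, -0.22 ,  0.082]), 0.77)]
top short_lid [(array([0.461, 0.19 , 0.111]), 0.8)]
top long_hinge [(array([ 0.551, -0.213,  0.077]), 0.7)]
{'camera_matrix': [[514.931, 0.0, 285.596], [0.0, 514.931, 204.039], [0.0, 0.0, 1.0]], 'k1': -0.106, 'R': [[0.031, -1.0, -0.005], [-0.979, -0.029, -0.204], [0.204, 0.011, -0.979]], 't': [-0.016, 0.566, 0.883]}
0.5 [[ 9.71623853e-01  2.36531370e-01 -1.14006421e-05]
 [ 2.36531370e-01 -9.71623850e-01  7.44209208e-05]
 [ 6.52574662e-06 -7.50057513e-05 -9.99999997e-01]]
```

View pics/top0.png

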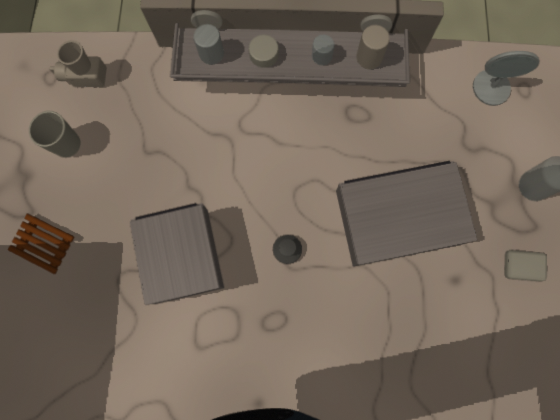

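View pics/side0.png

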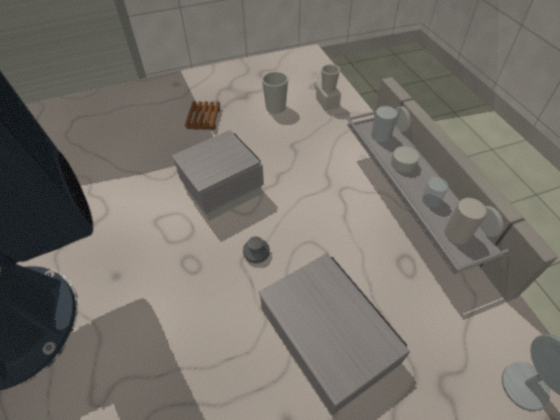

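The top view shows the long box with corners near (340,185), (457,163), (476,240) and (355,264), on the robot's right. The short box is at about (175,253), on the left. I'll fit the long lid's rectangle from the depth images of both cameras.

```bash
cat > h.py <<'E'
import numpy as np,cv2
from bench import manip
def cloud(c,d):
    k=manip.get_calibration(c); K=np.array(k["camera_matrix"]);R=np.array(k["R"]);t=np.array(k["t"])
    v,u=np.mgrid[:d.shape[0],:d.shape[1]]
    pts=np.stack([u,v],-1).reshape(-1,1,2).astype(float)
    n=cv2.undistortPoints(pts,K,np.array([k["k1"],0,0,0.]))[:,0]
    z=d.reshape(-1); X=np.c_[n*z[:,None],z]
    return ((X-t)@R)[z>0]
E
python3 - <<'E'
from h import *
for c in("top","side"):
    P=cloud(c,np.load(c+"0.npz")["d"])
    for name,ctr in(("long",(.555,-.225)),("short",(.465,.185))):
        m=np.hypot(*(P[:,:2]-ctr).T)
        z0=np.median(P[m<.03][:,2]); 
        Q=P[(m<.16)&(abs(P[:,2]-z0)<.012)]
        A=np.c_[Q[:,:2]-ctr,np.ones(len(Q))]; f=np.linalg.lstsq(A,Q[:,2],rcond=None)[0]
        r=cv2.minAreaRect(Q[:,:2].astype(np.float32))
        print(c,name,z0,len(Q),f,r,cv2.boxPoints(r).round(3).tolist(), "ledge",np.median(P[(abs(P[:,2])<.02)][:,2]))
E
```

```text
top long 0.08009122735721523 10100 [-0.00885201 -0.00330171  0.0798433 ] ((0.5577265024185181, -0.21931417286396027), (0.1545141488313675, 0.22112441062927246), 12.872749328613281) [[0.4580000042915344, -0.1289999932050705], [0.5070000290870667, -0.3440000116825104], [0.6579999923706055, -0.3100000023841858], [0.6079999804496765, -0.09399999678134918]] ledge 0.0004287184606812495
top short 0.10785107323154233 6597 [-0.00584057 -0.00068695  0.10751856] ((0.4671819806098938, 0.1904919147491455), (0.15634945034980774, 0.1296868622303009), 14.993974685668945) [[0.375, 0.2329999953508377], [0.40799999237060547, 0.1080000028014183], [0.5590000152587891, 0.14800000190734863], [0.5260000228881836, 0.27300000190734863]] ledge 0.0004287184606812495
side long 0.08002765917898631 11689 [-0.00482898 -0.00329809  0.07954783] ((0.5583740472793579, -0.2204056978225708), (0.15597161650657654, 0.2204464077949524), 12.73866081237793) [[0.4580000042915344, -0.12999999523162842], [0.5070000290870667, -0.3449999988079071], [0.6589999794960022, -0.3109999895095825], [0.6100000143051147, -0.09600000083446503]] ledge -0.00014710905111301348
side short 0.1067758782614932 3098 [-0.00748091  0.01120411  0.10647999] ((0.46719473600387573, 0.18987193703651428), (0.15579156577587128, 0.13403983414173126), 14.917448997497559) [[0.375, 0.23499999940395355], [0.4090000092983246, 0.10499999672174454], [0.5600000023841858, 0.14499999582767487], [0.5249999761581421, 0.2750000059604645]] ledge -0.00014710905111301348
```

```bash
cat >> h.py <<'E'
a=np.radians(12.8); ex=np.array([np.cos(a),np.sin(a),0]); ey=np.array([-np.sin(a),np.cos(a),0]); ez=np.array([0,0,1.])
Rt=np.c_[ex,-ey,-ez]
H=np.array([.558,-.220,0])+.074*ex+.074*ez
s=.140
def tcp(th): # fingertip's near lower corner on the lid's top surface, tool straight down
    return H+s*(-np.cos(th)*ex+np.sin(th)*ez)+.006*(np.sin(th)*ex+np.cos(th)*ez)+.011*ex
E
python3 - <<'E'
from h import *
for th in np.linspace(0,1.55,6):
    q=manip.inverse_kinematics(tcp(th),Rt); print(tcp(th).round(3),None if q is None else np.round(q,2))
manip.set_gripper(0.0)
manip.move_ptp(tcp(0)+.05*ez,Rt)
manip.move_l(tcp(0)+.006*ez,max_speed=.06)
f0=manip.current_force(); print("f0",f0,manip.current_time())
for i in range(10):
    manip.move_l(tcp(0)+(.005-.001*i)*ez,max_speed=.02); manip.dwell(.05)
    f=manip.current_force(); print(5-i,np.round(f,2),manip.current_ee_pos().round(4))
    if f[2]-f0[2]>2: break
p,d=manip.grab_frame("side"); cv2.imwrite("pics/side1.png",p[:,:,::-1])
print(manip.current_time())
E
```

```text
[ 0.504 -0.232  0.08 ] [-0.52  0.56  1.76 -0.    0.83  0.83]
[ 0.513 -0.23   0.122] [-0.51  0.51  1.71 -0.    0.92  0.84]
[ 0.533 -0.226  0.16 ] [-0.48  0.48  1.64 -0.    1.02  0.87]
[ 0.564 -0.219  0.19 ] [-0.45  0.49  1.55 -0.    1.1   0.9 ]
[ 0.602 -0.21   0.208] [-0.41  0.53  1.43 -0.    1.18  0.94]
[ 0.644 -0.2    0.214] [-0.37  0.59  1.31 -0.    1.23  0.98]
f0 [ 0.97600276  0.98198472 -0.36790808] 3.9417
5 [ 0.65 -0.52 -0.03] [ 0.5044 -0.2322  0.0852]
4 [-1.02 -0.15 -0.04] [ 0.5044 -0.2322  0.084 ]
3 [-0.13  0.07 -0.23] [ 0.5044 -0.2322  0.083 ]
2 [-0.71 -0.51  0.64] [ 0.5044 -0.2322  0.082 ]
1 [-0.46  0.32  0.21] [ 0.5043 -0.2322  0.081 ]
0 [ 1.15 -0.41 -0.08] [ 0.5044 -0.2322  0.08  ]
-1 [-0.4   0.29  2.75] [ 0.5044 -0.2322  0.0791]
6.0917
```

View pics/side1.png

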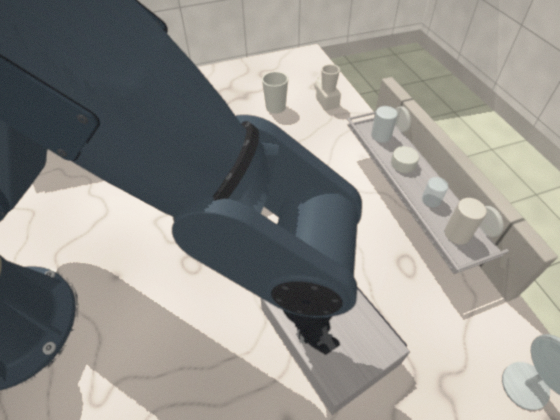

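```bash
python3 - <<'E'
import cv2
from h import manip
p=cv2.imread("pics/side1.png"); p=p[270:410,240:420]; cv2.imwrite("pics/crop1.png",cv2.convertScaleAbs(cv2.resize(p,None,fx=4,fy=4,interpolation=2),alpha=2))
print(manip.current_grip_width(),manip.current_time())
E
```

```text
0.0018967029379208526 6.0917
```

View pics/crop1.png

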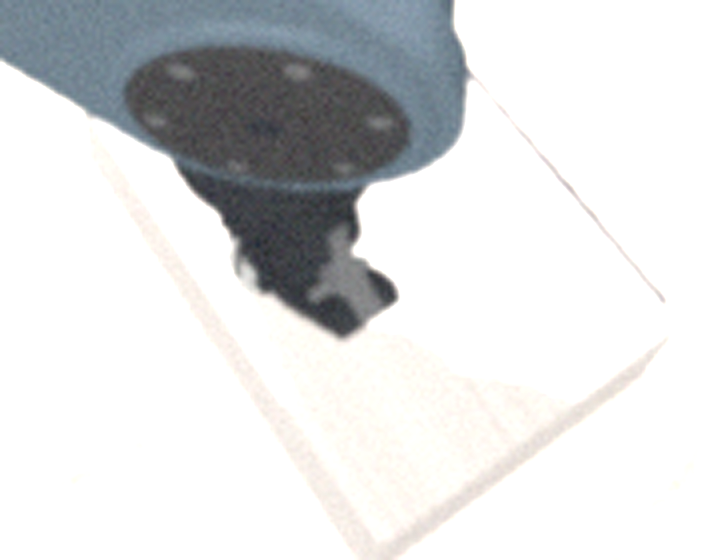

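The crop shows the fingertip on the lid at about (302,338). That is a couple of centimetres in from the front edge and midway along it, and matches the projected TCP. Next: press, then ease up.

```bash
sed -i 's/+.074\*ez$/+.0737*ez/' h.py; cat >> h.py <<'E'
def force(n=4):
    F=[]
    for _ in range(n): F.append(manip.current_force()); manip.dwell(.02)
    return np.mean(F,0).round(2)
E
python3 - <<'E'
from h import *
p=manip.current_ee_pos()
for i in range(1,11):
    manip.move_l(p-.0005*i*ez,max_speed=.015)
    f=force(3); print(-.5*i,f,manip.current_ee_pos()[2].round(4))
    if f[2]>12: break
for th in (-.02,-.005,.01,.03,.06):
    manip.move_l(tcp(th),max_speed=.02); print(th,force(),manip.current_ee_pos()[2].round(4))
print(manip.current_time())
E
```

```text
-0.5 [-1.34  0.35  3.71] 0.0787
-1.0 [-2.27  0.63  5.83] 0.0783
-1.5 [-3.66  1.    9.64] 0.0781
-2.0 [-2.17  0.14  5.03] 0.0772
-2.5 [-2.25  0.63  5.09] 0.0767
-3.0 [-2.41  0.36  4.71] 0.0762
-3.5 [-2.9  -0.4   5.35] 0.0756
-4.0 [-3.52  0.34  8.27] 0.0754
-4.5 [-4.76  1.12 12.05] 0.0752
-0.02 [-0.27 -0.3   2.31] 0.0768
-0.005 [-0.13 -0.28  2.12] 0.079
0.01 [-0.24  0.26  2.  ] 0.0811
0.03 [0.24 0.36 2.51] 0.0839
0.06 [-0.23  0.76  2.29] 0.0881
10.5583
```

It clicked at about -1.5 to -2 mm, and the lid is now pushing with about 2.3 N against the fingers. I'll follow the arc up.

```bash
python3 - <<'E'
from h import *
for th in np.arange(.14,1.521,.08):
    manip.move_l(tcp(th),max_speed=.035); print(round(th,2),force(2),manip.current_time())
p,d=manip.grab_frame("side"); cv2.imwrite("pics/side2.png",p[:,:,::-1])
P=cloud("side",d); np.save("P2.npy",P)
E
```

```text
0.14 [1.43 0.6  1.6 ] 11.0583
0.22 [1.44 0.81 2.24] 11.5583
0.3 [1.42 0.24 1.5 ] 12.0583
0.38 [1.49 1.33 1.81] 12.5583
0.46 [1.75 1.19 0.86] 13.0583
0.54 [1.97 0.62 1.26] 13.5583
0.62 [1.78 0.63 1.44] 14.0583
0.7 [ 2.03 -0.01  0.87] 14.5583
0.78 [1.84 0.04 0.89] 15.0583
0.86 [ 2.   -0.1   1.02] 15.5583
0.94 [2.1  0.71 0.67] 16.0583
1.02 [2.23 0.31 1.19] 16.5583
1.1 [ 2.45 -0.17  0.79] 17.0583
1.18 [ 2.02  0.64 -0.03] 17.5583
1.26 [ 3.35  0.21 -0.2 ] 18.0583
1.34 [3.49 0.63 0.06] 18.5583
1.42 [ 3.05  1.05 -0.78] 19.0583
1.5 [ 0.34 -0.73 -0.23] 19.5583
```

View pics/side2.png

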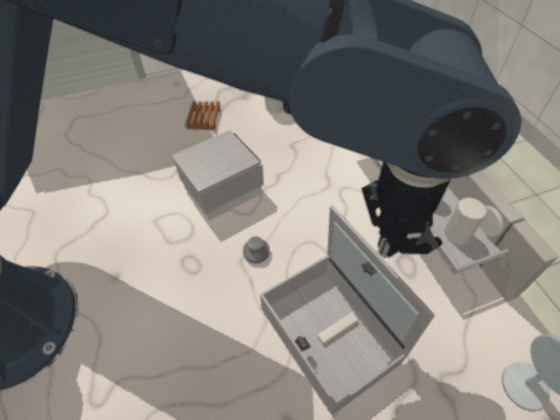

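The side view shows the lid upright, with the mirror visible around (370,275), and the fingers behind it. The short box at (217,170) is shut. The force dropped to zero, so the lid is on its stop. Backing off.

```bash
python3 - <<'E'
from h import *
p=manip.current_ee_pos()
manip.move_l(p+.018*ex,max_speed=.03); print(force())
manip.move_l(p+.018*ex+.14*ez,max_speed=.1)
q=manip.current_qpos(); q[0]+=.35
manip.move_j(q)
manip.dwell(.3); print(force(),manip.current_time())
p,d=manip.grab_frame("side"); cv2.imwrite("pics/side3.png",p[:,:,::-1])
P=cloud("side",d); X=np.c_[(P-H)@ex,(P-H)@ey,P[:,2]]
m=(abs(X[:,1])<.1)&(X[:,2]>.10)&(X[:,2]<.225)&(abs(X[:,0])<.05); Q=X[m]
print(len(Q),Q[:,2].max(),np.polyfit(Q[:,2],Q[:,0],1))
m=np.hypot(*(P[:,:2]-(.465,.185)).T)<.04; print("short z",np.median(P[m][:,2]))
E
```

```text
[0.38 0.3  0.35]
[-0.2   0.14  0.23] 23.275
4697 0.22397128091473473 [-0.03713314 -0.00544108]
short z 0.10674404114788988
```

View pics/side3.png

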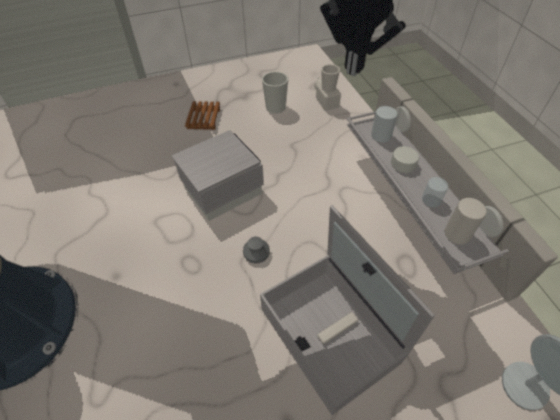

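The lid stands upright by itself (mirror around (375,280), top edge at z = 0.224). The short box at (217,170) is shut with its lid height unchanged, and the gripper at (360,40) is clear of everything.

```bash
python3 -c "
from bench import manip
print(manip.sign_off())"
```

```text
the job is handed in; nothing more can be done
None
```

The job is handed in: the long box's lid clicked free, rose against the fingers the whole way and now stands fully open by itself, the short box is still shut, and the arm took about 23 s.

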